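Stow the tackle case in the spooling station and zero its footage counter

ROBOT

A 6-joint arm with a two-finger parallel gripper is mounted at the origin on the work surface. World frame = base frame: x ahead of the robot, y to its left, z up, the work surface at z = 0. Lengths are in mm, angles in rad, forces in N, time in s.
With the tool pointing down it reaches from about 350 to 875 mm from the base axis. Payload 4.2 kg.
Tool frame: the origin (TCP) lies midway between the tips of the shut fingers; the grasp point (between the pads) lies 19 mm behind it (arm.tcp_to_grasp is the distance from the TCP to the grasp point, in mm); z points along the fingers, y is the line along which they close (so a half turn about z gives the same grasp; the last joint's range is limited). The gripper opens to 85 mm and grips with 20 to 120 N. Pads are 22 mm wide; open, the fingers measure 114 mm over their backs; the gripper's body (76 mm by 85 mm) begins 54 mm behind the grasp point. The pads swing forward as they close: fully open they stand 13 mm farther back than shut.
Start: joints at [1.534, 0.385, 0.008, 0, -1.194, -0.259], TCP at [182.158, 597.844, 231.312] pointing down, gripper open.
Joint ranges: [-3.14, 3.14], [-1.21, 2.06], [-1.07, 1.41], [-3.16, 2.05], [-2.99, -0.16], [-3.1, 3.1]. Speed limits (rad/s): [2.79, 2.79, 3.14, 3.14, 3.14, 3.14].

INTERFACE

Orientations are given as a unit quaternion [x, y, z, w].
In Python, from bench import arm, get_image gives the robot as it stands.
- The arm moves only by the tool drive_tool, never from a script. Its argument "deltas" is a list of rows, each a list of 2 entries, a list of its own where there are three numbers: the shift along the tool's x, y, z in cm, then the turn, a rotation vector about the tool's x, y, z in degrees. In form: [[[x, y, z], [ax, ay, az]], ...]. A call has 1 to 12 rows; each row shifts and turns the commanded pose from where the row before left it, along the tool's axes as they then stand; what a row does not reach is not made up. A row lasts 1/10 s, in which the tool goes at most 50 mm and 8.59 degrees, less where a joint would pass 70% of its speed; a pose out of reach is approached as far as the arm can. A call with a gripper value outside its range is refused whole. "claw" is the finger opening in cm, from 0 to 8.54, set as the call begins (left out, the last holds). The fingers move at their own pace and stop on an object; the grip force is fixed at half the most. Time passes only in rows, so rows that do not move let the fingers close. It gives the time, the measured TCP pose, the force, the opening and the grip force at its end, in the units of the state.
- arm.read_state(): the state, without advancing time (a new reading comes with each control period).
- get_image(name): name is "scene" or "top" or "wrist"; returns a dict with "img" (480x640x3 uint8, red, green, blue), "fx", "fy", "cx", "cy" (pixels), "eye" and "orientation" of the camera in the world; the wrist camera has in their place "mount" (4x4, takes a point from camera to tool coordinates, whose origin is the TCP and whose axes are the flange's). Camera axes: x right, y down, z forward; pixel columns grow to the right and rows downward; lengths in mm; the calibration is good to about 2 mm. The wrist camera is an equidistant fisheye: a pixel r from the principal point sees the ray r / f radians off the axis. A picture is of the moment at which its call begins: read the wrist's pose just before it. There is no depth.
- arm.job_done(): hands the job in; it is judged then, once.
The state is a dict: "clock": time; "joints": joint angles; "joint_vel": joint speeds; "joint_efforts": joint torques, N m; "position": TCP position; "ee_rot": TCP orientation; "contact_force": force on the tool from outside, world axes, zero at the start; "wrist_torque": the same for the moment, N m; "gripper_width": finger opening in mm; "grasp_force": force on a finger pad.
Only numpy, scipy, OpenCV 4.12 (cv2) and the standard library are available. Lean on these libraries where they do the work, as an engineer would, in place of code of your own. Each camera call takes 0.05 s, during which the arm holds its last target. There are 200 camera calls.

TASK

Pack up the line-spooling station: lay the pocket tackle case flat on its broad side in the open drawer (it is too tall to go in standing), then ease the drawer fully shut without ramming it. Last of all, turn the footage counter's knob counter-clockwise (seen from above) all the way back to its zero stop, and let go. Leave the plate of lures, the tumbler and the steel fish gripper where they are.

Things in the scene. Friction and masses are not known exactly. Their poses are not given: they have to be found in the camera images.
- case: pocket tackle case with flip-top lid, yellow plastic, a block 96 (its x) by 26 (its y, thickness) by 66 mm (its z), about 120 g; stands at first on its long edge on the table. Origin: centre of that underside. Lying on a broad side, its y axis is vertical
- case_mid (a point): centre of the tackle case, 33 mm above its origin along its z; axes as the case
- station: line-spooling station, a fixed grey box 180 (its x, depth) by 190 (its y) by 75 mm high, one drawer across its -x face; on its top the counter knob and, behind it, a line spool on brackets (axis along y, 95 mm behind the knob's axis, 130 mm wide, top 139 mm above the table). Origin: centre of its underside, on the table; its x points from drawer front to rear
- drawer (a joint): how far the drawer is out, m: 0 = fully shut (end stop), 0.145 = fully out; it slides along the station's -x and stays where it is left (about 3 N of friction)
- tray (a point): centre of the drawer's inner floor, 15 mm above the table, moving with the drawer; axes as the station. Inside, the tray is 148 (x) by 156 mm (y), side walls 5 mm thick and 37 mm above this floor; a 12 mm front panel closes the -x end, 57 mm above this floor. With the drawer out by d, the tray lies open to above from x = -74 mm to x = d - 79 mm; behind that the box's roof is 52 mm above this floor
- pull (a point): middle of the front (-x) face of the drawer's pull, an aluminium lip 90 mm wide (y), 9 mm high, standing 14 mm out from the front panel, 55 mm above the table; moves with the drawer; axes as the station
- counter (a joint): turn of the footage counter's knob, rad: 0 = zero stop, grows as it turns clockwise seen from above, up to 5.0 (starts between 1.7 and 2.8); it stays where it is left (0.04 N m of friction). At angle q the knob's bar points along the station's x axis turned by -q about the vertical
- counter_grip (a point): on the knob's upright axis, 112 mm above the table, 35 mm in front (-x) of the station's origin: the height to grip its black bar, 42 mm long, 14 mm thick, 87 to 119 mm above the table. At zero the white line on the bar points to the dial's long zero mark, towards the drawer
- plate: white melamine plate, 176 mm across, 13 mm high, carrying three plastic crank lures up to 30 mm high; origin: centre of its underside
- tumbler: stainless tea tumbler, 72 mm across, 95 mm high, standing; origin: centre of its underside
- lip_gripper: steel fish gripper lying on the table, 190 mm long along its x, 48 mm wide, 22 mm high; origin: under the middle
Not all that is in view belongs to the job. There is more than one size of the case; the one meant has the size given above.

How it is judged:
By the outcome, as a careful person would: the job done as asked, in the order asked, and still so for the second after the job is handed in, with the robot touching nothing.
It also fails if it takes over 72 s, if anything falls off the work surface, if the arm or the gripper's body presses on something with over 40 N, if the wrist force passes 120 N, or if a joint passes its speed limit or range.

## Working session

There is one attempt and no reset: what is moved stays moved. The work goes in short steps, Python scripts to look and compute and a tool call to move; the robot and the scene stay as the last step left them, time stands still between calls to the robot, and variables do not carry over. Pictures are saved under pics/ and viewed, at most 10 in all, crops included, and the job is handed in when it is done.

Besides the shell and the picture viewer there is one more tool, called after "Call:" as name(argument=value, ...) on one line, values as JSON. drive_tool: Moves the arm, as the interface text tells. Its arguments: {"type":"object","properties":{"deltas":{"type":"array"},"claw":{"type":"number"}},"required":["deltas"]}

```bash
mkdir -p pics; cat > h.py <<'E'
import numpy as np, cv2, json
from bench import arm, get_image
from scipy.spatial.transform import Rotation as R
def snap(n,f):
    s=arm.read_state(); d=get_image(n); cv2.imwrite(f'pics/{f}.png',d['img'][:,:,::-1])
    m={k:np.asarray(v).tolist() for k,v in d.items() if k!='img'}; m['pos']=list(map(float,s['position'])); m['rot']=list(map(float,s['ee_rot']))
    json.dump(m,open(f'pics/{f}.json','w')); return d
def ray(f,u,v):
    m=json.load(open(f'pics/{f}.json')); a=np.array([(u-m['cx'])/m['fx'],(v-m['cy'])/m['fy']])
    if 'mount' in m:
        t=np.hypot(*a); d=np.r_[a/t*np.sin(t),np.cos(t)] if t>0 else np.array([0,0,1.]); M=np.array(m['mount']); Q=R.from_quat(m['rot']).as_matrix()
        return np.array(m['pos'])+Q@M[:3,3], Q@M[:3,:3]@d
    Q=np.array(m['orientation']); Q=R.from_quat(Q).as_matrix() if Q.size==4 else Q.reshape(3,3)
    d=Q@np.r_[a,1]; return np.array(m['eye']),d/np.linalg.norm(d)
def atz(f,u,v,z):
    o,d=ray(f,u,v); return (o+d*(z-o[2])/d[2]).round(1)
def tri(*obs):
    A=np.zeros((3,3));b=np.zeros(3);L=[ray(*o) for o in obs]
    for o,d in L: P=np.eye(3)-np.outer(d,d);A+=P;b+=P@o
    x=np.linalg.solve(A,b); return x.round(1),[round(float(np.linalg.norm(np.cross(x-o,d))),1) for o,d in L]
E
python3 - <<'E'
from h import *
for n in('scene','top','wrist'):
    snap(n,n+'0'); print(n,open(f'pics/{n}0.json').read())
print(arm.read_state())
E
```

```text
scene {"fx": 523.0580078579409, "fy": 523.0580078579409, "cx": 319.99387027168547, "cy": 241.0601022062678, "eye": [1096.3043961434116, -722.3966984823094, 859.2146785003486], "orientation": [0.8722654585897844, 0.2602395640393323, -0.1254954577850655, -0.39456207260086273], "pos": [181.99112011250594, 597.2816570747751, 230.20584895618342], "rot": [0.989071817209775, -0.14743028241985617, -0.00011002288005642622, 0.0011136076152305737]}
top {"fx": 528.6426833839279, "fy": 528.6426833839279, "cx": 317.4760481632065, "cy": 238.6130670117494, "eye": [424.49346278132475, 4.970504150203069, 1538.4635925248392], "orientation": [0.707875905356695, -0.7028896502226162, 0.055152476320540246, -0.042615098041421155], "pos": [182.0020875188647, 597.3075729091796, 230.23728146407535], "rot": [0.9890668979668686, -0.14746354663285063, -0.00011646317794220496, 0.0010771244056359207]}
wrist {"fx": 371.64829954431775, "fy": 371.64829954431775, "cx": 321.95537341160923, "cy": 242.32890224462878, "mount": [[0.00027074190354384555, -0.9618817240029861, -0.2734656755936016, 68.80776401544506], [0.999999
[... 369 characters left out ...]
joints': array([ 1.53360374e+00,  3.85448362e-01,  6.95827302e-03, -2.97279591e-04,
       -1.19404163e+00, -2.58607849e-01]), 'joint_vel': array([-0.00098582, -0.00142962,  0.00535383,  0.00259502, -0.00062958,
        0.00067201]), 'joint_efforts': array([-2.72960824e-04, -3.92677689e+01,  1.88583541e+01,  4.18868423e+00,
       -3.41588551e-03, -3.99427025e-07]), 'position': array([182.05896688, 597.44391683, 230.44694962]), 'ee_rot': array([ 9.89074226e-01, -1.47415750e-01, -4.14571337e-05,  8.77647066e-04]), 'contact_force': array([ 0.25780108,  0.17792904, -0.7897103 ]), 'wrist_torque': array([0.03507728, 0.05033225, 0.02047746]), 'grasp_force': 0.0, 'gripper_width': 85.20768383230873}
```

View pics/top0.png

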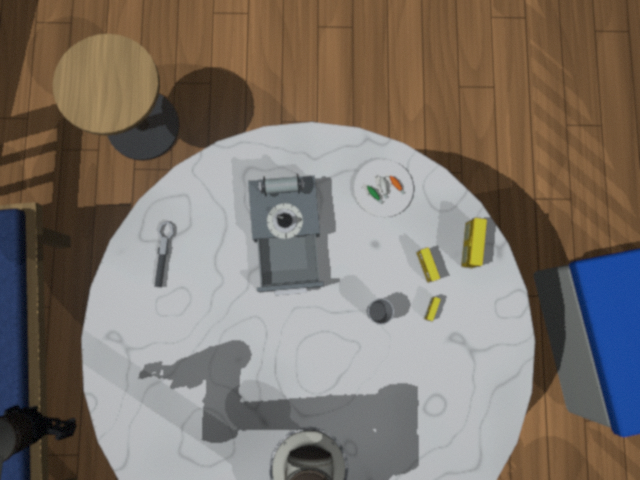

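View pics/scene0.png

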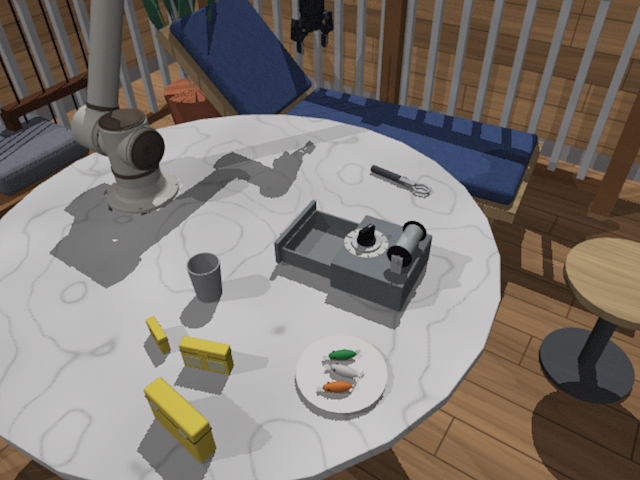

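The top view shows the station around (285,235), and three yellow cases at (430,264), (477,242) and (434,307). The middle one is the likely 96 mm case. Next I'll enlarge crops of it.

```bash
python3 - <<'E'
import cv2,numpy as np
t=cv2.imread('pics/top0.png');s=cv2.imread('pics/scene0.png')
def c(im,u,v,w,h,k):
    return cv2.resize(im[v:v+h,u:u+w],None,fx=k,fy=k,interpolation=cv2.INTER_CUBIC)
a=np.vstack([c(t,235,165,100,133,4)[:532], ]);
b=c(t,410,235,50,66,8)
cv2.imwrite('pics/ca.png',np.hstack([a[:528],b[:528]]))
a=c(s,265,190,180,125,4); cv2.imwrite('pics/cb.png',a)
cv2.imwrite('pics/cc.png',c(s,170,325,75,60,10))
E
```

```text
(no output)
```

View pics/ca.png

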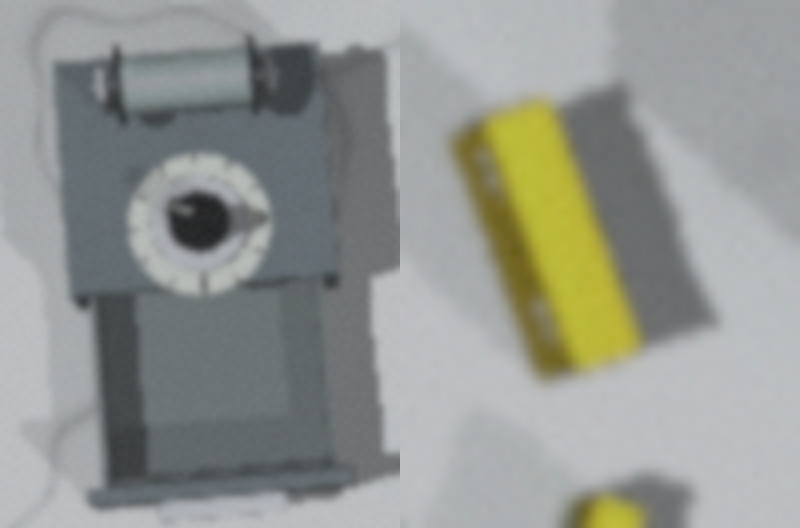

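View pics/cb.png

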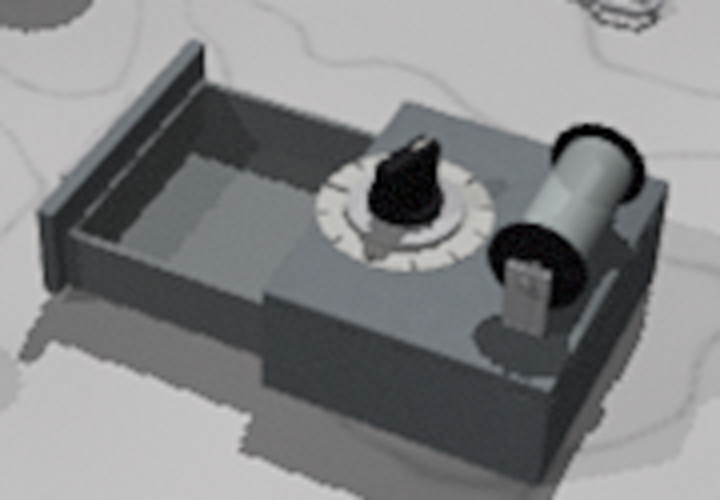

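View pics/cc.png

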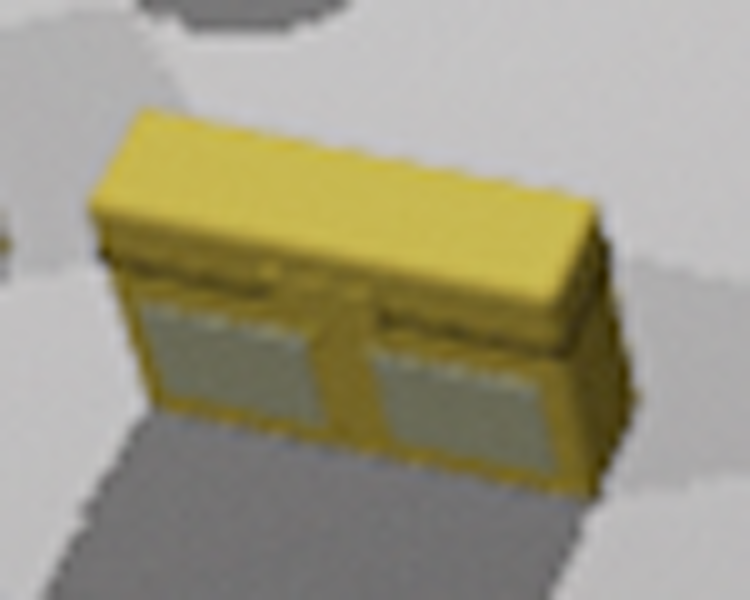

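```bash
python3 - <<'E'
from h import *
T=lambda x,y,x0,y0,k,u0,v0:(u0+(x-x0+.5)/k-.5, v0+(y+.5)/k-.5)
ct=lambda x,y:('top0',*T(x,y,400,0,8,410,235)); st=lambda x,y:('top0',*T(x,y,0,0,4,235,165))
cs=lambda x,y:('scene0',*T(x,y,0,0,10,170,325)); ss=lambda x,y:('scene0',*T(x,y,0,0,4,265,190))
def sh(n,a,b): print(n,*tri(a,b))
C=[]
for n,a,b in[('+x+y',ct(487,122),cs(598,205)),('+x-y',ct(548,98),cs(555,305)),('-x-y',ct(640,348),cs(92,208)),('-x+y',ct(572,370),cs(145,108))]:
    sh('case '+n,a,b); print(atz(*a,66),atz(*b,66))
for n,a,b in[('F+y',st(72,300),ss(408,103)),('R+y',st(55,62),ss(667,183)),('R-y',st(318,42),ss(545,392)),('F-y',st(340,280),ss(265,290))]:
    sh('st '+n,a,b); print(atz(*a,75),atz(*b,75))
for n,a,b in[('+y',st(88,495),ss(195,42)),('-y',st(352,475),ss(40,213))]:
    sh('panel '+n,a,b); print(atz(*a,72),atz(*b,72))
print('tumbler',atz('top0',379,311,95),'plate',atz('top0',383,187,13),'big',atz('top0',478,243,90),'small',atz('top0',434,308,45))
print('dial mark',atz(*st(205,285),80),'dial c',atz(*st(199,224),80),'knob c',atz(*st(200,220),115))
E
```

```text
case +x+y [ 601.8 -310.3   62.3] [1.6, 1.6]
[ 600.3 -310.6   66. ] [ 605.3 -311.1   66. ]
case +x-y [ 610.4 -332.1   62.3] [1.5, 1.5]
[ 608.9 -332.4   66. ] [ 613.8 -333.    66. ]
case -x-y [ 522.  -362.8   62.3] [1.0, 1.0]
[ 521.2 -362.6   66. ] [ 525.4 -363.8   66. ]
case -x+y [ 513.7 -339.3   62.1] [0.2, 0.2]
[ 513.3 -338.5   66. ] [ 516.8 -341.    66. ]
st F+y [627.5 162.9  70.5] [3.4, 3.4]
[624.1 160.4  75. ] [632.5 160.4  75. ]
st R+y [794.3 176.4  74.5] [0.2, 0.2]
[794.  176.3  75. ] [794.6 176.   75. ]
st R-y [810.9  -9.8  74. ] [0.1, 0.1]
[810.6  -9.9  75. ] [811.4 -10.6  75. ]
st F-y [643.5 -24.   71.4] [4.1, 4.1]
[639.7 -26.4  75. ] [648.6 -24.3  75. ]
panel +y [488.1 146.   72.2] [0.9, 0.9]
[488.8 146.6  72. ] [487.3 145.5  72. ]
panel -y [503.5 -35.8  70.6] [0.5, 0.5]
[503.8 -35.5  72. ] [504.2 -37.3  72. ]
tumbler [ 428.9 -188.1   95. ] plate [ 793.  -214.7   13. ] big [ 617.7 -466.4   90. ] small [ 438.3 -349.9   45. ]
dial mark [634.7  67.7  80. ] dial c [677.7  72.5  80. ] knob c [674.4  70.2 115. ]
```

The middle case measures 93 x 24 mm with its top at about 62, so it is the right one. It is centred at (562,-336) with yaw 18.8°. The station's yaw is 5.0°, its origin (713,75) and d about 0.12. Next I'll move above the case.

```bash
cat >> h.py <<'E'
def down(yaw): return R.from_euler('z',yaw,degrees=True)*R.from_quat([1,0,0,0])
def plan(p,q,n,p0=None,q0=None,dp=1,da=1):
    s=arm.read_state(); p0=np.array(s['position'] if p0 is None else p0); q0=R.from_quat(s['ee_rot']) if q0 is None else q0
    p=np.array(p,float); rv=(q0.inv()*q).as_rotvec(); cp,cq=p0,q0; rows=[]
    for i in range(1,n+1):
        t=(cq.inv().apply(p0+(p-p0)*i/n-cp)/10).round(dp); a=np.degrees((cq.inv()*q0*R.from_rotvec(rv*i/n)).as_rotvec()).round(da)
        rows.append([t.tolist(),a.tolist()]); cp=cp+cq.apply(t*10); cq=cq*R.from_rotvec(np.radians(a))
    for k in range(0,n,12): print(json.dumps(rows[k:k+12]).replace(' ','').replace('-0.0,','0,').replace('-0.0]','0]').replace('.0,',',').replace('.0]',']'))
    return cp,cq
E
python3 - <<'E'
from h import *
s=arm.read_state()
print(R.from_quat(s['ee_rot']).as_matrix().round(3))
q=down(-161.2); print(plan([562,-336,180],q,24)[0])
E
```

```text
[[ 0.957 -0.292 -0.   ]
 [-0.292 -0.957 -0.002]
 [ 0.     0.002 -1.   ]]
[[[2.6,3.3,0.2],[0,0,6]],[[3,2.9,0.2],[0,0,6]],[[3.3,2.7,0.2],[0,0,6]],[[3.5,2.2,0.3],[0,0,6]],[[3.8,1.9,0.2],[0,0,6.1]],[[3.9,1.5,0.2],[0,0,6]],[[4,1.1,0.2],[0,0,6]],[[4.2,0.6,0.2],[0,0,6]],[[4.2,0.2,0.2],[0,0,6]],[[4.2,-0.2,0.3],[0,-0.1,6]],[[4.1,-0.7,0.2],[0,0,6]],[[4.1,-1.1,0.2],[0,0,6]]]
[[[3.9,-1.5,0.2],[0,0,6]],[[3.7,-1.9,0.2],[0,0,6]],[[3.6,-2.3,0.2],[0,0,6.1]],[[3.2,-2.7,0.2],[0,0,6]],[[3,-3,0.2],[0,0,6]],[[2.6,-3.2,0.2],[0,0,6]],[[2.3,-3.6,0.2],[0,0,6]],[[1.9,-3.7,0.3],[0,0,6]],[[1.4,-3.9,0.2],[0,0,6]],[[1.1,-4.1,0.2],[0,0,6]],[[0.6,-4.1,0.2],[0,0,6]],[[0.2,-4.2,0.2],[0,0,6]]]
[ 562.0199225  -335.47527822  179.90709981]
```

Call:
drive_tool(deltas=[[[2.6, 3.3, 0.2], [0, 0, 6]], [[3, 2.9, 0.2], [0, 0, 6]], [[3.3, 2.7, 0.2], [0, 0, 6]], [[3.5, 2.2, 0.3], [0, 0, 6]], [[3.8, 1.9, 0.2], [0, 0, 6]], [[3.9, 1.5, 0.2], [0, 0, 6]], [[4, 1.1, 0.2], [0, 0, 6]], [[4.2, 0.6, 0.2], [0, 0, 6]], [[4.2, 0.2, 0.2], [0, 0, 6]], [[4.2, -0.2, 0.3], [0, 0, 6]], [[4.1, -0.7, 0.2], [0, 0, 6]], [[4.1, -1.1, 0.2], [0, 0, 6]]])

```text
clock: 1.35
position: [373.1, 129.7, 205.3]
ee_rot: [0.712, -0.702, -0.0, -0.0]
contact_force: [0.6, 0.8, 0.2]
gripper_width: 85.7
grasp_force: 0.0
```

Call:
drive_tool(deltas=[[[3.9, -1.5, 0.2], [0, 0, 6]], [[3.7, -1.9, 0.2], [0, 0, 6]], [[3.6, -2.3, 0.2], [0, 0, 6]], [[3.2, -2.7, 0.2], [0, 0, 6]], [[3, -3, 0.2], [0, 0, 6]], [[2.6, -3.2, 0.2], [0, 0, 6]], [[2.3, -3.6, 0.2], [0, 0, 6]], [[1.9, -3.7, 0.3], [0, 0, 6]], [[1.4, -3.9, 0.2], [0, 0, 6]], [[1.1, -4.1, 0.2], [0, 0, 6]], [[0.6, -4.1, 0.2], [0, 0, 6]], [[0.2, -4.2, 0.2], [0, 0, 6]]])

```text
clock: 2.55
position: [564.4, -335.8, 179.7]
ee_rot: [-0.163, 0.987, 0.0, -0.0]
contact_force: [1.0, 0.4, -0.4]
gripper_width: 85.3
grasp_force: 0.0
```

```bash
python3 - <<'E'
from h import *
snap('wrist','w1'); s=arm.read_state(); print(s['clock'],s['position'],s['joints'].round(2)); print(R.from_quat(s['ee_rot']).as_matrix().round(3))
def proj(f,P):
    m=json.load(open(f'pics/{f}.json'));M=np.array(m['mount']);Q=R.from_quat(m['rot']).as_matrix()
    c=M[:3,:3].T@(Q.T@(np.array(P)-m['pos'])-M[:3,3]); r=np.hypot(c[0],c[1]);t=np.arctan2(r,c[2])
    return (m['cx']+m['fx']*t*c[0]/r,m['cy']+m['fx']*t*c[1]/r)
for P in [(602,-310,66),(610,-332,66),(522,-363,66),(514,-339,66)]: print(np.round(proj('w1',P)))
E
```

```text
2.6 [ 566.15162744 -341.09527405  178.34042681] [-0.3   0.48  0.03  0.   -1.11 -0.95]
[[-0.949 -0.316 -0.   ]
 [-0.316  0.949 -0.003]
 [ 0.001 -0.002 -1.   ]]
[339. 295.]
[308. 296.]
[305. 171.]
[342. 171.]
```

View pics/w1.png

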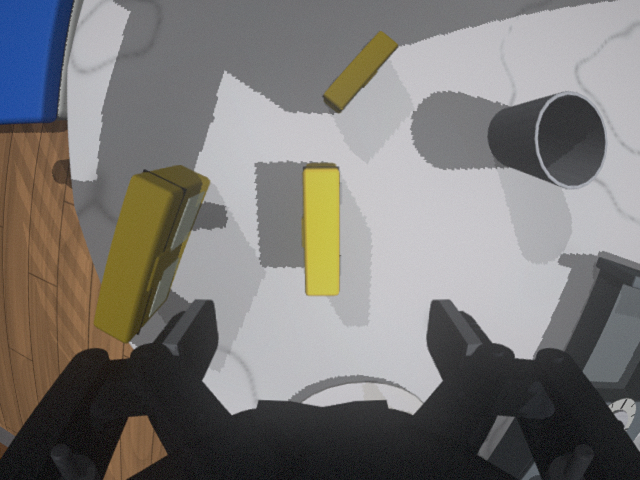

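The wrist view confirms the middle case: its top face runs from (304,168) to (341,296), within 2 px of the projection. I'll descend and grip it across its thickness. Then I'll tilt it onto its broad side on the table so I can regrasp it across its 66 mm side.

```bash
python3 - <<'E'
from h import *
s=arm.read_state()
print(plan([562,-336,80],down(-161.2),4)[0])
q=down(-161.2); print(plan([562,-336,35],q,4,[562,-336,80],q)[0])
# tilt
u=q.apply([0,1,0]); P=np.array([562,-336,0])+13*u
p0=np.array([562,-336,35.]);p,qq=p0,q
def pose(th):
    a=np.radians(th);return P+u*(-13*np.cos(a)+35*np.sin(a))+np.array([0,0,13*np.sin(a)+35*np.cos(a)+ 4]), q*R.from_rotvec([a,0,0])
for k in range(1,9):
    t,r=pose(62*k/8); p,qq=plan(t,r,1,p,qq)
print(u,p,qq.as_matrix().round(2))
E
```

```text
[[[0.1,0.2,2.5],[0,0,-0.1]],[[0,0.1,2.4],[-0.1,0,-0.1]],[[0.1,0.2,2.5],[0,0,-0.1]],[[0,0.1,2.4],[0,0,-0.1]]]
[ 562.3116235  -336.20780743   80.33341629]
[[[0,0,1.1],[0,0,0]],[[0,0,1.2],[0,0,0]],[[0,0,1.1],[0,0,0]],[[0,0,1.1],[0,0,0]]]
[ 562. -336.   35.]
[[[0,0.5,-0.5],[7.8,0,0]]]
[[[0,0.5,-0.2],[7.7,0,0]]]
[[[0,0.4,-0.1],[7.8,0,0]]]
[[[0,0.5,-0.2],[7.7,0,0]]]
[[[0,0.5,-0.1],[7.8,0,0]]]
[[[0,0.5,-0.2],[7.7,0,0]]]
[[[0,0.5,-0.1],[7.8,0,0]]]
[[[0,0.5,-0.2],[7.7,0,0]]]
[-0.3222657   0.94664926  0.        ] [ 549.62820519 -299.65809152   31.93254133] [[-0.95 -0.15  0.28]
 [-0.32  0.44 -0.84]
 [ 0.   -0.88 -0.47]]
```

Call:
drive_tool(deltas=[[[0.1, 0.2, 2.5], [0, 0, 0]], [[0, 0.1, 2.4], [0, 0, 0]], [[0.1, 0.1, 2.5], [0, 0, 0]], [[0, 0.1, 2.4], [0, 0, 0]], [[0, 0, 1.5], [0, 0, 0]], [[0, 0, 1.4], [0, 0, 0]], [[0, 0, 1], [0, 0, 0]], [[0, 0, 0.6], [0, 0, 0]], [[0, 0, 0], [0, 0, 0]]])

```text
clock: 3.5
position: [560.3, -330.0, 36.7]
ee_rot: [-0.165, 0.986, 0.0, -0.001]
contact_force: [-0.6, -0.0, -0.1]
gripper_width: 85.3
grasp_force: 0.0
```

Call:
drive_tool(deltas=[[[0, 0, 0], [0, 0, 0]], [[0, 0, 0], [0, 0, 0]], [[0, 0, 0], [0, 0, 0]], [[0, 0, 0], [0, 0, 0]], [[0, 0, 0], [0, 0, 0]], [[0, 0, 0], [0, 0, 0]], [[0, 0, 0], [0, 0, 0]], [[0, 0, 0], [0, 0, 0]]], claw=0.5)

```text
clock: 4.3
position: [561.5, -330.8, 38.4]
ee_rot: [-0.166, 0.986, -0.001, 0.001]
contact_force: [0.4, -2.2, 6.3]
gripper_width: 25.9
grasp_force: 58.1
```

Call:
drive_tool(deltas=[[[0, 0.5, -0.5], [7.8, 0, 0]], [[0, 0.5, -0.2], [7.7, 0, 0]], [[0, 0.4, -0.1], [7.8, 0, 0]], [[0, 0.5, -0.2], [7.7, 0, 0]], [[0, 0.5, -0.1], [7.8, 0, 0]], [[0, 0.5, -0.2], [7.7, 0, 0]], [[0, 0.5, -0.1], [7.8, 0, 0]], [[0, 0.5, -0.2], [7.7, 0, 0]], [[0, 0, 0], [0, 0, 0]], [[0, 0, 0], [0, 0, 0]]])

```text
clock: 5.3
position: [549.8, -360.3, 58.4]
ee_rot: [-0.142, 0.937, -0.318, 0.009]
contact_force: [0.3, -0.0, -0.3]
gripper_width: 24.9
grasp_force: 65.4
```

```bash
python3 - <<'E'
from h import *
s=arm.read_state(); print(s['clock'],s['position'],s['joints'].round(2),s['contact_force'],s['gripper_width']); print(R.from_quat(s['ee_rot']).as_matrix().round(3))
E
```

```text
5.3 [ 549.78021682 -360.27516976   58.40259238] [-0.38  0.51 -0.77  1.72 -0.54 -2.53] [ 0.28320586 -0.03785202 -0.25668868] 24.888162775150377
[[-0.959 -0.261  0.108]
 [-0.272  0.757 -0.593]
 [ 0.073 -0.599 -0.798]]
```

```bash
python3 - <<'E'
from h import *
q=down(-162)*R.from_rotvec([np.radians(60),0,0])
print(plan([545,-330,45],q,8,da=1),(q.as_matrix().round(2)))
E
```

```text
[[[-0.1,0.4,-0.1],[2.9,-0.6,0.2]],[[0,0.4,-0.1],[2.9,-0.5,0.2]],[[-0.1,0.4,-0.2],[2.9,-0.6,0.2]],[[0,0.4,-0.1],[2.9,-0.5,0.3]],[[-0.1,0.4,-0.2],[2.9,-0.6,0.2]],[[0,0.3,-0.2],[2.9,-0.5,0.2]],[[-0.1,0.4,-0.2],[2.9,-0.6,0.2]],[[-0.1,0.3,-0.2],[2.9,-0.5,0.2]]]
(array([ 545.4180036 , -330.0697756 ,   45.17062572]), Rotation.from_matrix(array([[-9.51068128e-01, -1.54583440e-01,  2.67532010e-01],
                            [-3.08981130e-01,  4.75037842e-01, -8.23935501e-01],
                            [ 2.78955467e-04, -8.66281137e-01, -4.99556717e-01]]))) [[-0.95 -0.15  0.27]
 [-0.31  0.48 -0.82]
 [ 0.   -0.87 -0.5 ]]
```

Call:
drive_tool(deltas=[[[-0.1, 0.4, -0.1], [2.9, -0.6, 0.2]], [[0, 0.4, -0.1], [2.9, -0.5, 0.2]], [[-0.1, 0.4, -0.2], [2.9, -0.6, 0.2]], [[0, 0.4, -0.1], [2.9, -0.5, 0.3]], [[-0.1, 0.4, -0.2], [2.9, -0.6, 0.2]], [[0, 0.3, -0.2], [2.9, -0.5, 0.2]], [[-0.1, 0.4, -0.2], [2.9, -0.6, 0.2]], [[-0.1, 0.3, -0.2], [2.9, -0.5, 0.2]], [[0, 0, 0], [0, 0, 0]], [[0, 0, 0], [0, 0, 0]]])

```text
clock: 6.3
position: [565.1, -311.6, 64.4]
ee_rot: [-0.125, 0.859, -0.493, 0.053]
contact_force: [-0.1, 0.4, -2.1]
gripper_width: 24.8
grasp_force: 65.5
```

```bash
python3 - <<'E'
from h import *
s=arm.read_state(); print(s['clock'],s['position'],s['joints'].round(2)); M=R.from_quat(s['ee_rot']).as_matrix();print(M.round(3))
p=np.array(s['position'])
for h in (34,38): print('edge',p+M@[0,13,h])
print('finger tip back',p+M@[0,27,0])
E
```

```text
6.3 [ 565.09811724 -311.61701751   64.36771441] [-0.27  0.61 -0.88  2.05 -1.   -3.02]
[[-0.963 -0.162  0.215]
 [-0.267  0.483 -0.834]
 [ 0.032 -0.86  -0.509]]
edge [ 570.28551032 -333.68404145   35.88724027]
edge [ 571.14426972 -337.0190248    33.85243847]
finger tip back [ 560.71152749 -298.57324579   41.13803836]
```

Call:
drive_tool(deltas=[[[0, 0.5, 0.3], [0, 0, 0]], [[0, 0.5, 0.3], [0, 0, 0]], [[0, 0.5, 0.3], [0, 0, 0]], [[0, 0.4, 0.25], [0, 0, 0]], [[0, 0.3, 0.2], [0, 0, 0]], [[0, 0.3, 0.1], [0, 0, 0]], [[0, 0, 0], [0, 0, 0]]])

```text
clock: 7.0
position: [567.0, -306.9, 38.0]
ee_rot: [-0.123, 0.86, -0.493, 0.049]
contact_force: [0.9, 0.4, -2.1]
gripper_width: 25.1
grasp_force: 65.4
```

```bash
python3 - <<'E'
from h import *
s=arm.read_state(); print(s['clock'],s['position'],s['joints'].round(2),s['contact_force']); M=R.from_quat(s['ee_rot']).as_matrix();print(M.round(3))
p=np.array(s['position'])
for h in (34,38): print('edge',p+M@[0,13,h])
print('finger tip back',p+M@[0,27,0])
E
```

```text
7.0 [ 566.99432823 -306.93964255   37.98448764] [-0.26  0.66 -0.87  2.05 -1.02 -3.06] [ 0.8636902   0.42272349 -2.07900282]
[[-0.965 -0.163  0.205]
 [-0.259  0.483 -0.836]
 [ 0.038 -0.86  -0.509]]
edge [ 571.8341367  -329.08907618    9.50679736]
edge [ 572.65333373 -332.43396991    7.4719504 ]
finger tip back [ 562.58425978 -293.89207311   14.76139078]
```

Call:
drive_tool(deltas=[[[0, 0.2, 0.15], [0, 0, 0]], [[0, 0.2, 0.1], [0, 0, 0]], [[0, 0.2, 0.1], [0, 0, 0]], [[0, 0.1, 0.1], [0, 0, 0]], [[0, 0, 0], [0, 0, 0]]])

```text
clock: 7.5
position: [567.9, -306.2, 31.2]
ee_rot: [-0.122, 0.86, -0.494, 0.048]
contact_force: [-0.8, 0.5, -0.8]
gripper_width: 24.9
grasp_force: 65.5
```

Call:
drive_tool(deltas=[[[0, 0, 0], [0, 0, 0]], [[0, 0, 0], [0, 0, 0]], [[0, 0, 0], [0, 0, 0]], [[0, 0, -0.5], [0, 0, 0]], [[0, 0, -1], [0, 0, 0]], [[0, 0, -1.5], [0, 0, 0]], [[0, 0, -1.5], [0, 0, 0]], [[0, 0, -1.5], [0, 0, 0]], [[0, 0, -2], [0, 0, 0]]], claw=3.3)

```text
clock: 8.4
position: [551.3, -238.5, 72.5]
ee_rot: [-0.122, 0.86, -0.494, 0.048]
contact_force: [0.2, 0.1, 0.3]
gripper_width: 33.0
grasp_force: 0.0
```

```bash
python3 - <<'E'
from h import *
s=arm.read_state(); print(s['clock'],s['position'],s['joints'].round(2)); M=R.from_quat(s['ee_rot']).as_matrix();print(M.round(3))
a=snap('scene','s2')['img'];b=snap('top','t2')['img'];a=a[290:390,150:290];b=b[225:325,375:515]
f=lambda i:cv2.resize(i,None,fx=4,fy=4,interpolation=cv2.INTER_CUBIC)[:,:,::-1]
cv2.imwrite('pics/c2.png',np.vstack([f(a)[:300],f(b)[:300]]))
E
```

```text
8.4 [ 551.34174304 -238.47346285   72.50610649] [-0.06  0.58 -0.93  1.83 -1.02 -3.02]
[[-0.966 -0.162  0.202]
 [-0.256  0.483 -0.837]
 [ 0.038 -0.86  -0.508]]
```

View pics/c2.png

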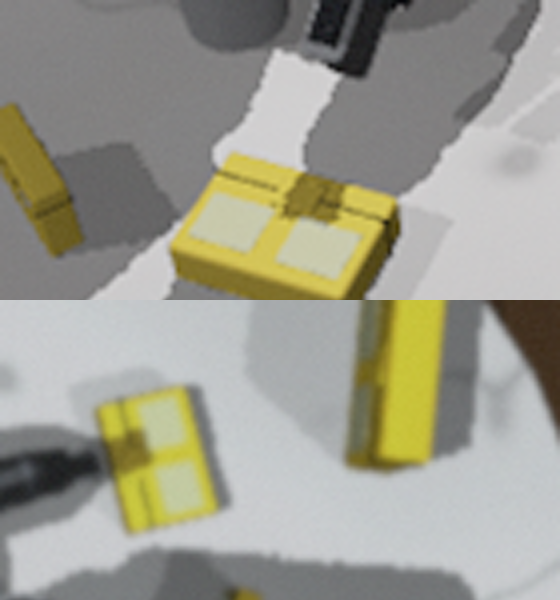

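The case now lies flat. The top view shows its face corners at crop (95,105), (190,85), (218,212) and (128,233).

```bash
python3 - <<'E'
from h import *
g=lambda x,y:('top0',375+(x+.5)/4-.5,225+(y+.5)/4-.5)
C=np.array([atz(*g(*c),26) for c in[(95,105),(190,85),(218,212),(128,233)]]); print(C)
print('scene',[atz('scene0',150+x/4,290+y/4,26) for x,y in[(232,153),(400,203),(172,245)]])
print(C.mean(0)); d=(C[0]+C[1]-C[2]-C[3])/2; print('len',np.linalg.norm(d),'yaw',np.degrees(np.arctan2(d[1],d[0]))); e=(C[0]+C[3]-C[1]-C[2])/2; print(np.linalg.norm(e),np.degrees(np.arctan2(-e[0],e[1])))
q=down(-167); p,r=plan([545,-260,150],q,12)
E
```

```text
[[ 601.4 -255.2   26. ]
 [ 616.6 -324.3   26. ]
 [ 524.8 -342.5   26. ]
 [ 509.4 -277.5   26. ]]
scene [array([ 515.6, -281.8,   26. ]), array([ 608.1, -259.8,   26. ]), array([ 530.5, -340.8,   26. ])]
[ 563.05  -299.875   26.   ]
len 94.10458277894868 yaw 12.426446755069383
68.77348689720478 12.854117368988954
[[[0.1,-0.6,-0.2],[-5,-0.1,0.2]],[[0.2,-0.7,-0.2],[-4.9,0,0.3]],[[0.1,-0.5,-0.3],[-5,-0.1,0.2]],[[0.1,-0.6,-0.3],[-4.9,-0.1,0.3]],[[0.1,-0.6,-0.4],[-5,-0.1,0.2]],[[0.1,-0.5,-0.4],[-4.9,0,0.3]],[[0.2,-0.4,-0.5],[-5,-0.1,0.2]],[[0.1,-0.4,-0.5],[-5,-0.1,0.3]],[[0.1,-0.4,-0.5],[-4.9,0,0.2]],[[0.1,-0.4,-0.6],[-5,-0.1,0.3]],[[0.1,-0.2,-0.6],[-4.9,-0.1,0.2]],[[0.1,-0.3,-0.6],[-5,0,0.3]]]
```

Call:
drive_tool(deltas=[[[0.1, -0.6, -0.2], [-5, 0, 0.2]], [[0.2, -0.7, -0.2], [-5, 0, 0.3]], [[0.1, -0.5, -0.3], [-5, 0, 0.2]], [[0.1, -0.6, -0.3], [-5, 0, 0.3]], [[0.1, -0.6, -0.4], [-5, 0, 0.2]], [[0.1, -0.5, -0.4], [-5, 0, 0.3]], [[0.2, -0.4, -0.5], [-5, 0, 0.2]], [[0.1, -0.4, -0.5], [-5, 0, 0.3]], [[0.1, -0.4, -0.5], [-5, 0, 0.2]], [[0.1, -0.4, -0.6], [-5, 0, 0.3]], [[0.1, -0.2, -0.6], [-5, 0, 0.2]], [[0.1, -0.3, -0.6], [-5, 0, 0.3]]], claw=8.5)

```text
clock: 9.7
position: [545.1, -262.8, 147.9]
ee_rot: [-0.107, 0.994, -0.006, -0.007]
contact_force: [-1.0, -0.9, 1.0]
gripper_width: 85.1
grasp_force: 0.0
```

```bash
cat >> h.py <<'E'
def st():
    s=arm.read_state(); M=R.from_quat(s['ee_rot']).as_matrix(); print(round(s['clock'],2),s['position'].round(1),s['joints'].round(2),'F',s['contact_force'].round(1),'w',round(s['gripper_width'],1),'yaw',np.degrees(np.arctan2(M[1,0],M[0,0])).round(1),'z',M[:,2].round(3))
E
python3 - <<'E'
from h import *
st(); plan([564,-301,140],down(-167.4),10)
E
```

```text
9.7 [ 545.1 -262.8  147.9] [-0.17  0.42 -0.16  0.02 -1.   -1.19] F [-1.  -0.9  1. ] w 85.1 yaw -167.7 z [-0.013 -0.014 -1.   ]
[[[-0.1,-0.4,0.1],[-0.1,-0.1,0]],[[-0.1,-0.4,0.1],[0,-0.1,-0.1]],[[-0.1,-0.4,0],[-0.1,-0.1,0]],[[-0.1,-0.5,0.1],[0,-0.1,0]],[[-0.1,-0.4,0.1],[-0.1,-0.1,0]],[[-0.1,-0.4,0.1],[-0.1,0,-0.1]],[[-0.1,-0.4,0.1],[0,-0.1,0]],[[-0.1,-0.4,0],[-0.1,-0.1,0]],[[-0.1,-0.4,0.1],[0,-0.1,0]],[[-0.1,-0.4,0.1],[-0.1,-0.1,-0.1]]]
```

Call:
drive_tool(deltas=[[[-0.2, -1, 0.2], [-0.2, -0.2, 0]], [[-0.3, -1.1, 0.2], [-0.2, -0.2, 0]], [[-0.3, -1.1, 0.2], [-0.2, -0.2, 0]], [[-0.2, -1, 0.2], [-0.2, -0.2, 0]], [[0, 0, 0], [0, 0, 0]], [[0, 0, 0], [0, 0, 0]]])

```text
clock: 10.3
position: [563.3, -302.4, 139.0]
ee_rot: [-0.107, 0.994, -0.0, -0.002]
contact_force: [0.2, 0.1, 1.0]
gripper_width: 85.2
grasp_force: 0.0
```

```bash
python3 - <<'E'
from h import *
i=snap('wrist','w3')['img']; st()
h=cv2.cvtColor(i,cv2.COLOR_RGB2HSV); m=cv2.inRange(h,(20,120,60),(35,255,255)); m=cv2.morphologyEx(m,cv2.MORPH_CLOSE,np.ones((25,25)))
n,l,s,c=cv2.connectedComponentsWithStats(m)
for k in range(1,n):
    if s[k,4]>800:
        r=cv2.minAreaRect(np.argwhere(l==k)[:,::-1].astype(np.float32)); b=cv2.boxPoints(r); print(s[k],b.round(0).tolist()); P=np.array([atz('w3',u,v,26) for u,v in b]); print(P.tolist(),P.mean(0))
E
```

```text
10.35 [ 563.4 -302.1  139.3] [-0.24  0.48 -0.08  0.   -1.01 -1.12] F [ 0.2 -0.2  0.2] w 85.3 yaw -167.7 z [-0.003 -0.001 -1.   ]
[ 254    0   79   94 2977] [[253.0, 81.0], [308.0, -14.0], [338.0, 4.0], [283.0, 99.0]]
[[463.5, -373.5, 26.0], [386.5, -351.5, 26.0], [396.0, -327.9, 26.0], [472.1, -350.1, 26.0]] [ 429.525 -350.75    26.   ]
[ 277  173   93  129 7759] [[277.0, 174.0], [369.0, 172.0], [372.0, 299.0], [280.0, 301.0]]
[[524.3, -343.8, 26.0], [509.1, -281.7, 26.0], [601.2, -256.0, 26.0], [617.9, -324.1, 26.0]] [ 563.125 -301.4     26.   ]
[   48   184   103   187 14363] [[40.0, 368.0], [57.0, 178.0], [151.0, 186.0], [134.0, 376.0]]
[[767.7, -570.4, 26.0], [557.9, -529.6, 26.0], [550.2, -435.9, 26.0], [729.9, -446.6, 26.0]] [ 651.425 -495.625   26.   ]
```

View pics/w3.png

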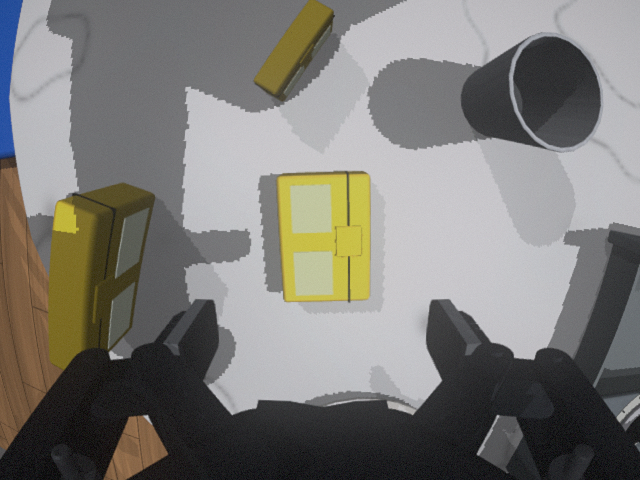

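Call:
drive_tool(deltas=[[[0, 0.1, 3], [0, 0, -1.4]], [[0, 0, 3], [0, 0, 0]], [[0, 0, 3], [0, 0, 0]], [[0, 0, 2], [0, 0, 0]], [[0, 0, 1.2], [0, 0, 0]], [[0, 0, 0.8], [0, 0, 0]], [[0, 0, 0.5], [0, 0, 0]], [[0, 0, 0.3], [0, 0, 0]], [[0, 0, 0], [0, 0, 0]], [[0, 0, 0], [0, 0, 0]]])

```text
clock: 11.35
position: [563.6, -301.9, 2.4]
ee_rot: [-0.119, 0.993, -0.001, -0.001]
contact_force: [0.1, 0.1, 0.6]
gripper_width: 84.8
grasp_force: 0.0
```

Call:
drive_tool(deltas=[[[0, 0, 0], [0, 0, 0]], [[0, 0, 0], [0, 0, 0]], [[0, 0, 0], [0, 0, 0]], [[0, 0, 0], [0, 0, 0]], [[0, 0, 0], [0, 0, 0]]], claw=5.5)

```text
clock: 11.85
position: [563.8, -301.8, 2.7]
ee_rot: [-0.119, 0.993, -0.001, -0.001]
contact_force: [-0.6, 1.6, 5.4]
gripper_width: 64.9
grasp_force: 69.5
```

```bash
python3 - <<'E'
from h import *
st()
E
```

```text
11.85 [ 563.8 -301.8    2.7] [-0.24  0.64 -0.2   0.   -0.73 -1.1 ] F [-0.6  1.6  5.4] w 64.9 yaw -166.3 z [-0.001 -0.002 -1.   ]
```

```bash
python3 - <<'E'
from h import *
s=arm.read_state(); p,q=plan([563,-301,120],down(-166.3),4)
plan([565,-80,150],down(-175),8,p,q)
E
```

```text
[[[0,0,-2.9],[0,0,0]],[[0,0,-3],[-0.1,0,0]],[[0.1,0.1,-2.9],[0,-0.1,0]],[[0,0,-2.9],[0,0,0]]]
[[[-0.7,2.7,-0.4],[0,0,1.1]],[[-0.6,2.7,-0.4],[0,0,1.1]],[[-0.6,2.7,-0.3],[0,0,1.1]],[[-0.5,2.7,-0.4],[0,0,1.1]],[[-0.5,2.7,-0.4],[0,0,1]],[[-0.4,2.7,-0.4],[0,0,1.1]],[[-0.4,2.8,-0.3],[0,0,1.1]],[[-0.3,2.7,-0.4],[0,0,1.1]]]
```

Call:
drive_tool(deltas=[[[0, 0, -1.5], [0, 0, 0]], [[0, 0, -3], [0, 0, 0]], [[0, 0, -3], [0, 0, 0]], [[0, 0, -3], [0, 0, 0]], [[-0.7, 2.7, -0.5], [0, 0, 1.1]], [[-0.6, 2.7, -0.6], [0, 0, 1.1]], [[-0.6, 2.7, -0.6], [0, 0, 1.1]], [[-0.5, 2.7, -0.6], [0, 0, 1.1]], [[-0.5, 2.7, -0.6], [0, 0, 1]], [[-0.4, 2.7, -0.5], [0, 0, 1.1]], [[-0.4, 2.8, -0.5], [0, 0, 1.1]], [[-0.3, 2.7, -0.4], [0, 0, 1.1]]])

```text
clock: 13.05
position: [565.1, -79.5, 149.8]
ee_rot: [-0.043, 0.999, -0.001, -0.001]
contact_force: [-0.4, -0.1, -1.8]
gripper_width: 64.6
grasp_force: 68.8
```

Call:
drive_tool(deltas=[[[0, 0, 0], [0, 0, 0]], [[0, 0, 0], [0, 0, 0]]])

```text
clock: 13.25
position: [565.3, -80.2, 149.5]
ee_rot: [-0.044, 0.999, -0.001, -0.001]
contact_force: [-0.2, -0.3, -2.4]
gripper_width: 65.0
grasp_force: 68.8
```

```bash
python3 - <<'E'
from h import *
i=snap('wrist','w4')['img']; st()
cv2.imwrite('pics/w4c.png',cv2.resize(i[90:480,350:640],None,fx=1.53,fy=1.53,interpolation=cv2.INTER_CUBIC)[:,:,::-1])
E
```

```text
13.3 [565.2 -80.8 149.3] [ 0.14  0.37 -0.24  0.   -0.97 -1.63] F [-1.  -0.1 -1.5] w 64.7 yaw -175.0 z [-0.003 -0.001 -1.   ]
```

View pics/w4c.png

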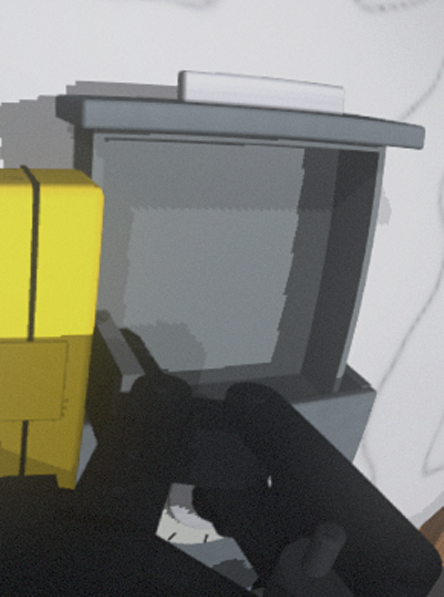

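The crop shows the tray, with the panel's top front edge from (57,97) to (425,125), the pull's front edge from (180,72) to (345,88), and the roof's +y front corner near (373,388).

```bash
python3 - <<'E'
from h import *
g=lambda x,y:('w4',350+(x+.5)/1.53-.5,90+(y+.5)/1.53-.5)
yaw=np.radians(5); X=np.array([np.cos(yaw),np.sin(yaw)]);Y=np.array([-X[1],X[0]]);O=np.array([713,75.4])
for n,x,y,z in[('panel-y',57,97,72),('panel+y',425,125,72),('pull-y',180,72,59.5),('pull+y',345,88,59.5),('roof F+y',373,388,75),('inner front floor? -y',107,140,52),('inner front +y',378,152,52),('wall+y back',340,390,52)]:
    P=atz(*g(x,y),z)[:2]; print(n,P,'station',((P-O)@X).round(1),((P-O)@Y).round(1))
E
```

```text
panel-y [499.4 -48.2] station -223.6 -104.5
panel+y [480.6 146.8] station -225.3 91.4
pull-y [481.6   6.6] station -236.5 -48.4
pull+y [472.5  97.2] station -237.7 42.7
roof F+y [625.7 157.4] station -79.8 89.3
inner front floor? -y [515.6 -20.4] station -205.0 -78.2
inner front +y [499.9 133.2] station -207.3 76.2
wall+y back [639.5 153.9] station -66.4 84.6
```

```bash
python3 - <<'E'
from h import *
p,q=plan([567.7,61.7,120],down(-175),6)
E
```

```text
[[[-0.3,2.4,0.5],[0,0,0]],[[-0.2,2.3,0.5],[0,-0.1,0]],[[-0.2,2.4,0.5],[0,0,0]],[[-0.3,2.4,0.4],[0,0,0]],[[-0.2,2.3,0.5],[-0.1,-0.1,0]],[[-0.3,2.4,0.5],[0,0,0]]]
```

Call:
drive_tool(deltas=[[[-0.3, 2.4, 0.5], [0, 0, 0]], [[-0.2, 2.3, 0.5], [0, -0.1, 0]], [[-0.2, 2.4, 0.5], [0, 0, 0]], [[-0.3, 2.4, 0.4], [0, 0, 0]], [[-0.2, 2.3, 0.5], [-0.1, -0.1, 0]], [[-0.3, 2.4, 0.5], [0, 0, 0]], [[0, 0, 0], [0, 0, 0]], [[0, 0, 0], [0, 0, 0]]])

```text
clock: 14.1
position: [568.0, 61.4, 119.7]
ee_rot: [-0.043, 0.999, 0.0, -0.0]
contact_force: [-0.2, 0.2, -1.0]
gripper_width: 64.9
grasp_force: 68.8
```

```bash
python3 - <<'E'
from h import *
st();p,q=plan([567.7,61.7,20],down(-175),7)
E
```

```text
14.1 [568.   61.4 119.7] [ 0.39  0.4  -0.28 -0.   -0.9  -1.87] F [-0.2  0.2 -1. ] w 64.9 yaw -175.0 z [-0.  0. -1.]
[[[0,0,1.4],[0,0,0]],[[0,0,1.4],[0,0,0]],[[0,0,1.5],[0,0,0]],[[0,0,1.4],[0,0,0]],[[0,0,1.4],[0,0,0]],[[0,0,1.4],[0,0,0]],[[0,0,1.5],[0,0,0]]]
```

Call:
drive_tool(deltas=[[[0, 0, 1.5], [0, 0, 0]], [[0, 0, 2], [0, 0, 0]], [[0, 0, 2], [0, 0, 0]], [[0, 0, 1.6], [0, 0, 0]], [[0, 0, 1.2], [0, 0, 0]], [[0, 0, 0.8], [0, 0, 0]], [[0, 0, 0.5], [0, 0, 0]], [[0, 0, 0.3], [0, 0, 0]], [[0, 0, 0.1], [0, 0, 0]], [[0, 0, 0], [0, 0, 0]], [[0, 0, 0], [0, 0, 0]]])

```text
clock: 15.2
position: [568.6, 62.4, 20.7]
ee_rot: [-0.044, 0.999, 0.0, 0.001]
contact_force: [-0.5, -0.6, -1.9]
gripper_width: 64.9
grasp_force: 68.8
```

Call:
drive_tool(deltas=[[[0, 0, 0.1], [0, 0, 0]], [[0, 0, 0.1], [0, 0, 0]], [[0, 0, 0], [0, 0, 0]], [[0, 0, 0], [0, 0, 0]]])

```text
clock: 15.6
position: [568.3, 62.2, 18.2]
ee_rot: [-0.044, 0.999, 0.0, 0.0]
contact_force: [0.6, 1.1, -1.3]
gripper_width: 64.3
grasp_force: 68.8
```

Call:
drive_tool(deltas=[[[0, 0, 0], [0, 0, 0]], [[0, 0, 0], [0, 0, 0]], [[0, 0, 0], [0, 0, 0]], [[0, 0, -1], [0, 0, 0]], [[0, 0, -2], [0, 0, 0]], [[0, 0, -3], [0, 0, 0]], [[0, 0, -3], [0, 0, 0]], [[0, 0, -3], [0, 0, 0]], [[0, 0, -3], [0, 0, 0]], [[0, 0, 0], [0, 0, 0]], [[0, 0, 0], [0, 0, 0]]], claw=7.6)

```text
clock: 16.7
position: [568.3, 62.3, 169.5]
ee_rot: [-0.043, 0.999, 0.001, 0.002]
contact_force: [-0.8, -0.1, -0.4]
gripper_width: 76.0
grasp_force: 0.0
```

```bash
python3 - <<'E'
from h import *
i=snap('wrist','w5')['img']; st()
h=cv2.cvtColor(i,cv2.COLOR_RGB2HSV); m=cv2.inRange(h,(20,100,40),(35,255,255)); m=cv2.morphologyEx(m,cv2.MORPH_CLOSE,np.ones((25,25)))
n,l,s,c=cv2.connectedComponentsWithStats(m)
for k in range(1,n):
    if s[k,4]>2500:
        r=cv2.minAreaRect(np.argwhere(l==k)[:,::-1].astype(np.float32)); b=cv2.boxPoints(r); print(s[k],b.round(0).tolist()); P=np.array([atz('w5',u,v,41) for u,v in b]); print(P.tolist(),P.mean(0))
E
```

```text
16.75 [567.7  62.  168.3] [ 0.39  0.35 -0.22 -0.   -1.   -1.88] F [-0.5  0.7 -0.2] w 76.1 yaw -175.0 z [ 0.001  0.001 -1.   ]
[ 277  169   90  123 7338] [[277.0, 291.0], [277.0, 169.0], [366.0, 169.0], [366.0, 291.0]]
[[619.1, 30.1, 41.0], [523.0, 24.7, 41.0], [517.3, 89.5, 41.0], [613.0, 100.9, 41.0]] [568.1  61.3  41. ]
```

The case lies flat in the tray, centred at (568,61), and its size fits a top at z = 41. Now I'll push the drawer shut with closed fingers on the pull.

```bash
python3 - <<'E'
from h import *
p,q=plan([446.2,50,150],down(-175),5)
p,q=plan([446.2,50,42],down(-175),4,p,q)
E
```

```text
[[[2.4,0,0.4],[0,0,0]],[[2.5,-0.1,0.3],[0,0,0]],[[2.4,0,0.4],[0,0,0]],[[2.5,0,0.4],[0,0,0]],[[2.4,0,0.3],[0.1,0,0]]]
[[[0,0,2.7],[0,0,0]],[[0,0,2.7],[0,0,0]],[[0,0,2.7],[0,0,0]],[[0,0,2.7],[0,0,0]]]
```

Call:
drive_tool(deltas=[[[2.4, 0, 0.3], [0, 0, 0]], [[2.5, -0.1, 0.3], [0, 0, 0]], [[2.4, 0, 0.3], [0, 0, 0]], [[2.5, 0, 0.4], [0, 0, 0]], [[2.4, 0, 0.4], [0, 0, 0]], [[0, 0, 2], [0, 0, 0]], [[0, 0, 3], [0, 0, 0]], [[0, 0, 3], [0, 0, 0]], [[0, 0, 2], [0, 0, 0]], [[0, 0, 0.8], [0, 0, 0]], [[0, 0, 0], [0, 0, 0]], [[0, 0, 0], [0, 0, 0]]], claw=0)

```text
clock: 17.95
position: [447.2, 50.7, 43.4]
ee_rot: [-0.044, 0.999, 0.0, 0.001]
contact_force: [-0.3, -0.9, 0.3]
gripper_width: -0.3
grasp_force: 0.0
```

Call:
drive_tool(deltas=[[[-0.3, 0, 0], [0, 0, 0]], [[-0.3, 0, 0], [0, 0, 0]], [[-0.3, 0, 0], [0, 0, 0]], [[-0.3, 0, 0], [0, 0, 0]], [[-0.3, 0, 0], [0, 0, 0]], [[-0.3, 0, 0], [0, 0, 0]], [[-0.3, 0, 0], [0, 0, 0]], [[-0.3, 0, 0], [0, 0, 0]], [[-0.3, 0, 0], [0, 0, 0]], [[-0.3, 0, 0], [0, 0, 0]]])

```text
clock: 18.95
position: [476.1, 52.9, 42.8]
ee_rot: [-0.043, 0.999, 0.0, -0.0]
contact_force: [-2.7, 0.2, 1.5]
gripper_width: -0.1
grasp_force: 1.6
```

Call:
drive_tool(deltas=[[[-0.5, 0, 0], [0, 0, 0]], [[-0.6, 0, 0], [0, 0, 0]], [[-0.6, 0, 0], [0, 0, 0]], [[-0.6, 0, 0], [0, 0, 0]], [[-0.6, 0, 0], [0, 0, 0]], [[-0.6, 0, 0], [0, 0, 0]], [[-0.6, 0, 0], [0, 0, 0]], [[-0.6, 0, 0], [0, 0, 0]], [[-0.6, 0, 0], [0, 0, 0]], [[-0.6, 0, 0], [0, 0, 0]], [[-0.6, 0, 0], [0, 0, 0]], [[-0.5, 0, 0], [0, 0, 0]]])

```text
clock: 20.15
position: [547.0, 59.3, 43.1]
ee_rot: [-0.044, 0.999, 0.0, 0.0]
contact_force: [-3.8, 1.3, -1.1]
gripper_width: 0.4
grasp_force: 1.7
```

Call:
drive_tool(deltas=[[[-0.4, 0, 0], [0, 0, 0]], [[-0.4, 0, 0], [0, 0, 0]], [[-0.4, 0, 0], [0, 0, 0]], [[-0.3, 0, 0], [0, 0, 0]], [[-0.3, 0, 0], [0, 0, 0]], [[-0.3, 0, 0], [0, 0, 0]], [[-0.3, 0, 0], [0, 0, 0]], [[-0.3, 0, 0], [0, 0, 0]], [[-0.2, 0, 0], [0, 0, 0]], [[-0.2, 0, 0], [0, 0, 0]]])

```text
clock: 21.15
position: [577.6, 62.0, 43.3]
ee_rot: [-0.044, 0.999, 0.0, 0.001]
contact_force: [-3.1, 1.4, -0.7]
gripper_width: -0.1
grasp_force: 1.6
```

```bash
python3 - <<'E'
from h import *
st()
E
```

```text
21.15 [577.6  62.   43.3] [ 0.39  0.51 -0.33 -0.   -0.73 -1.87] F [-3.1  1.4 -0.7] w -0.1 yaw -175.0 z [ 0.001  0.001 -1.   ]
```

Call:
drive_tool(deltas=[[[-0.2, 0, 0], [0, 0, 0]], [[-0.2, 0, 0], [0, 0, 0]], [[-0.2, 0, 0], [0, 0, 0]], [[-0.2, 0, 0], [0, 0, 0]], [[-0.2, 0, 0], [0, 0, 0]], [[-0.2, 0, 0], [0, 0, 0]], [[-0.1, 0, 0], [0, 0, 0]], [[-0.1, 0, 0], [0, 0, 0]]])

```text
clock: 21.95
position: [591.5, 63.3, 43.3]
ee_rot: [-0.044, 0.999, 0.0, 0.001]
contact_force: [-3.1, 2.0, -0.7]
gripper_width: 0.1
grasp_force: 1.5
```

Call:
drive_tool(deltas=[[[-0.1, 0, 0], [0, 0, 0]], [[-0.1, 0, 0], [0, 0, 0]], [[-0.1, 0, 0], [0, 0, 0]], [[-0.1, 0, 0], [0, 0, 0]]])

```text
clock: 22.35
position: [595.4, 63.6, 43.3]
ee_rot: [-0.044, 0.999, 0.0, 0.001]
contact_force: [-2.9, 2.9, -0.6]
gripper_width: 0.1
grasp_force: 1.5
```

Not at the stop yet, so I'll keep going in 1 mm steps.

Call:
drive_tool(deltas=[[[-0.1, 0, 0], [0, 0, 0]], [[-0.1, 0, 0], [0, 0, 0]], [[-0.1, 0, 0], [0, 0, 0]], [[-0.1, 0, 0], [0, 0, 0]]])

```text
clock: 22.75
position: [599.4, 63.9, 43.3]
ee_rot: [-0.044, 0.999, 0.0, 0.001]
contact_force: [-4.2, 2.4, -0.3]
gripper_width: -0.0
grasp_force: 1.5
```

Call:
drive_tool(deltas=[[[-0.1, 0, 0], [0, 0, 0]], [[-0.1, 0, 0], [0, 0, 0]], [[-0.1, 0, 0], [0, 0, 0]]])

```text
clock: 23.05
position: [600.8, 64.0, 43.2]
ee_rot: [-0.043, 0.999, 0.0, -0.001]
contact_force: [-9.6, 4.3, 5.8]
gripper_width: -0.2
grasp_force: 4.2
```

Call:
drive_tool(deltas=[[[-0.1, 0, 0], [0, 0, 0]], [[0, 0, 0], [0, 0, 0]], [[0, 0, 0], [0, 0, 0]]])

```text
clock: 23.35
position: [600.8, 63.9, 43.2]
ee_rot: [-0.043, 0.999, -0.0, -0.002]
contact_force: [-9.7, 4.0, 5.7]
gripper_width: 0.0
grasp_force: 4.5
```

Position has stopped while the force rose to about 10 N, so the drawer is at its end stop. I'll back off and go over the knob.

```bash
python3 - <<'E'
from h import *
st();p,q=plan([578,62,43],down(-175),3);p,q=plan([578,62,200],down(-175),4,p,q);p,q=plan([678,72.4,200],down(-111),9,p,q)
E
```

```text
23.35 [600.8  63.9  43.2] [ 0.37  0.54 -0.26 -0.   -0.77 -1.86] F [-9.7  4.   5.7] w 0.0 yaw -175.0 z [-0.004 -0.    -1.   ]
[[[0.8,0,0],[0,-0.1,0]],[[0.7,0,0],[0,-0.1,0]],[[0.8,0,0],[0,-0.1,0]]]
[[[0,0,-3.9],[0,0,0]],[[0,0,-3.9],[0,0,0]],[[0,0,-4],[0,0,0]],[[0,0,-3.9],[0,0,0]]]
[[[-1.1,0,0],[0,0,-7.1]],[[-1.1,-0.1,0],[0,0,-7.1]],[[-1.1,-0.3,0],[0,0,-7.1]],[[-1.1,-0.4,0],[0,0,-7.2]],[[-1,-0.5,0],[0,0,-7.1]],[[-0.9,-0.6,0],[0,0,-7.1]],[[-0.8,-0.8,0],[0,0,-7.1]],[[-0.8,-0.8,0],[0,0,-7.1]],[[-0.6,-0.9,0],[0,0,-7.1]]]
```

Call:
drive_tool(deltas=[[[0.8, 0, 0], [0, -0.1, 0]], [[1, 0, 0], [0, 0, 0]], [[1, 0, 0], [0, -0.1, 0]], [[0, 0, -2.5], [0, 0, 0]], [[0, 0, -4], [0, 0, 0]], [[0, 0, -4], [0, 0, 0]], [[0, 0, -4], [0, 0, 0]], [[0, 0, -1.5], [0, 0, 0]], [[0, 0, 0], [0, 0, 0]]], claw=0)

```text
clock: 24.25
position: [576.0, 61.9, 206.7]
ee_rot: [-0.044, 0.999, 0.001, 0.006]
contact_force: [0.3, -0.3, 0.1]
gripper_width: 0.1
grasp_force: 0.0
```

Call:
drive_tool(deltas=[[[-1.1, 0, 0], [0, 0, -7.1]], [[-1.1, -0.1, 0], [0, 0, -7.1]], [[-1.1, -0.3, 0], [0, 0, -7.1]], [[-1.1, -0.4, 0], [0, 0, -7.2]], [[-1, -0.5, 0], [0, 0, -7.1]], [[-0.9, -0.6, 0], [0, 0, -7.1]], [[-0.8, -0.8, 0], [0, 0, -7.1]], [[-0.8, -0.8, 0], [0, 0, -7.1]], [[-0.6, -0.9, 0], [0, 0, -7.1]], [[0, 0, 0], [0, 0, 0]], [[0, 0, 0], [0, 0, 0]]], claw=4.5)

```text
clock: 25.35
position: [673.7, 71.9, 201.8]
ee_rot: [-0.565, 0.825, -0.0, 0.001]
contact_force: [-0.2, -0.6, 0.0]
gripper_width: 45.0
grasp_force: 0.0
```

```bash
python3 - <<'E'
from h import *
i=snap('wrist','w6')['img']; t=snap('top','t6')['img']; s=snap('scene','s6')['img']; st()
f=lambda i,k:cv2.resize(i,None,fx=k,fy=k,interpolation=cv2.INTER_CUBIC)
a=f(i[130:330,220:420],2); b=f(t[165:265,235:335],2); c=f(s[195:295,290:440],2)
o=np.zeros((600,700,3),np.uint8); o[:400,:400]=a; o[:200,400:600]=b;o[200:400,400:700]=c
cv2.imwrite('pics/c6.png',o[:400,:,::-1])
E
```

```text
25.5 [673.9  72.1 203.2] [ 0.34  0.49  0.11  0.   -1.18 -0.71] F [ 0.6 -0.  -0.4] w 45.0 yaw -111.1 z [ 0.004  0.001 -1.   ]
```

View pics/c6.png

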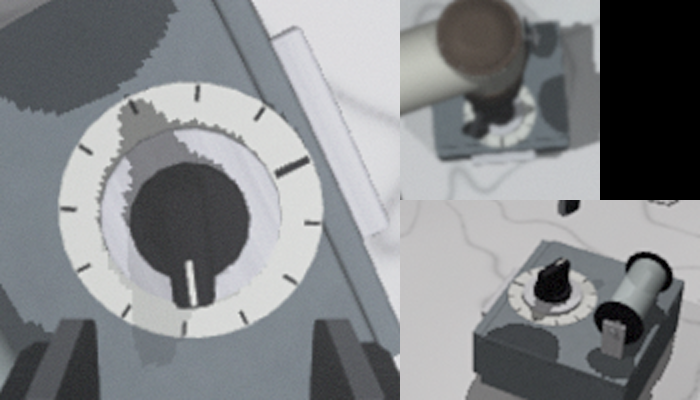

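The scene view shows the drawer shut. In the wrist crop the white line runs from (190,262) to (193,303), and the zero mark is at (292,167).

```bash
python3 - <<'E'
from h import *
g=lambda x,y:('w6',220+(x+.5)/2-.5,130+(y+.5)/2-.5)
a=atz(*g(190,262),119);b=atz(*g(193,303),119);c=atz(*g(190,222),85);m=atz(*g(306,160),79);dc=atz(*g(192,209),79)
print(a,b,c,m,dc,np.degrees(np.arctan2(*(b-a)[[1,0]])),'from axis',np.degrees(np.arctan2(b[1]-72.4,b[0]-678.1)),'zero',np.degrees(np.arctan2(m[1]-dc[1],m[0]-dc[0])))
for ex in[(133,222),(248,222),(171,300),(215,300)]: print(atz(*g(*ex),119))
E
```

```text
[679.9  76.  119. ] [684.2  89.6 119. ] [679.2  72.3  85. ] [631.7  67.1  79. ] [677.4  69.4  79. ] 72.45427125430342 from axis 70.4728895861066 zero -177.1188359249962
[691.9  57.1 119. ]
[657.9  70.2 119. ]
[690.5  86.  119. ]
[677.1  91.2 119. ]
```

```bash
python3 - <<'E'
from h import *
p,q=plan([678,72,150],down(-109),3);p,q=plan([678,72,93.5],down(-109),5,p,q)
E
```

```text
[[[0,-0.1,1.8],[-0.1,0,-0.7]],[[-0.1,-0.1,1.7],[0,0.1,-0.7]],[[0,-0.2,1.8],[-0.1,0,-0.7]]]
[[[0,0,1.1],[0,0,0]],[[0,0,1.2],[0,0,0]],[[0,0,1.1],[0,0,0]],[[0,0,1.1],[0,0,0]],[[0,0,1.2],[0,0,0]]]
```

Call:
drive_tool(deltas=[[[0, -0.1, 1.8], [-0.1, 0, -0.7]], [[-0.1, -0.1, 1.8], [0, 0.1, -0.7]], [[0, -0.2, 1.8], [-0.1, 0, -0.7]], [[0, 0, 1.7], [0, 0, 0]], [[0, 0, 1.5], [0, 0, 0]], [[0, 0, 1.2], [0, 0, 0]], [[0, 0, 0.8], [0, 0, 0]], [[0, 0, 0.4], [0, 0, 0]], [[0, 0, 0], [0, 0, 0]], [[0, 0, 0], [0, 0, 0]]])

```text
clock: 26.5
position: [679.4, 71.9, 94.3]
ee_rot: [-0.581, 0.814, -0.0, 0.001]
contact_force: [0.1, 0.1, -0.2]
gripper_width: 44.6
grasp_force: 0.0
```

```bash
python3 - <<'E'
from h import *
st()
E
```

```text
26.5 [679.4  71.9  94.3] [ 0.34  0.59 -0.01 -0.   -0.97 -0.67] F [ 0.1  0.1 -0.2] w 44.6 yaw -108.9 z [ 0.002  0.001 -1.   ]
```

Call:
drive_tool(deltas=[[[0, 0, 0.1], [0, 0, 0]], [[0, 0, 0], [0, 0, 0]], [[0, 0, 0], [0, 0, 0]], [[0, 0, 0], [0, 0, 0]], [[0, 0, 0], [0, 0, 0]], [[0, 0, 0], [0, 0, 0]]], claw=0.5)

```text
clock: 27.1
position: [679.7, 71.7, 93.3]
ee_rot: [-0.581, 0.814, -0.001, 0.001]
contact_force: [3.2, -1.7, 2.1]
gripper_width: 12.5
grasp_force: 61.9
```

Call:
drive_tool(deltas=[[[0, 0, 0], [0, 0, -4]], [[0, 0, 0], [0, 0, -7]], [[0, 0, 0], [0, 0, -8]], [[0, 0, 0], [0, 0, -8]], [[0, 0, 0], [0, 0, -8]], [[0, 0, 0], [0, 0, -8]], [[0, 0, 0], [0, 0, -8]], [[0, 0, 0], [0, 0, -8]], [[0, 0, 0], [0, 0, -8]], [[0, 0, 0], [0, 0, -7]], [[0, 0, 0], [0, 0, -5]], [[0, 0, 0], [0, 0, 0]]])

```text
clock: 28.3
position: [681.3, 72.3, 93.4]
ee_rot: [0.966, -0.257, 0.003, -0.002]
contact_force: [5.5, -0.4, 0.4]
gripper_width: 12.9
grasp_force: 61.6
```

```bash
python3 - <<'E'
from h import *
st();print(arm.read_state()['wrist_torque'])
E
```

```text
28.3 [681.3  72.3  93.4] [ 0.34  0.59 -0.01  0.   -0.97  0.71] F [ 5.5 -0.4  0.4] w 12.9 yaw -29.8 z [ 0.006  0.001 -1.   ]
[-0.17190125 -1.5135195   0.00541386]
```

Call:
drive_tool(deltas=[[[0, 0, 0], [0, 0, -5]], [[0, 0, 0], [0, 0, -6]], [[0, 0, 0], [0, 0, -6]], [[0, 0, 0], [0, 0, -5]], [[0, 0, 0], [0, 0, -4]], [[0, 0, 0], [0, 0, -3]], [[0, 0, 0], [0, 0, -2]], [[0, 0, 0], [0, 0, 0]]])

```text
clock: 29.1
position: [681.5, 73.0, 93.4]
ee_rot: [1.0, 0.01, 0.003, -0.001]
contact_force: [7.0, 1.1, 0.7]
gripper_width: 12.9
grasp_force: 61.5
```

```bash
python3 - <<'E'
from h import *
st();print(arm.read_state()['wrist_torque'])
E
```

```text
29.1 [681.5  73.   93.4] [ 0.34  0.59 -0.01  0.   -0.96  1.25] F [7.  1.1 0.7] w 12.9 yaw 1.2 z [ 0.007  0.002 -1.   ]
[ 0.24820149 -1.58205645  0.06119271]
```

Call:
drive_tool(deltas=[[[0, 0, 0], [0, 0, -1.5]], [[0, 0, 0], [0, 0, -1.5]], [[0, 0, 0], [0, 0, -1]], [[0, 0, 0], [0, 0, 0]]])

```text
clock: 29.5
position: [681.5, 73.0, 93.4]
ee_rot: [0.999, 0.045, 0.003, -0.001]
contact_force: [6.4, 2.4, -1.2]
gripper_width: 13.0
grasp_force: 61.6
```

```bash
python3 - <<'E'
from h import *
st();print(arm.read_state()['wrist_torque'])
E
```

```text
29.5 [681.5  73.   93.4] [ 0.34  0.59 -0.01 -0.   -0.96  1.32] F [ 6.4  2.4 -1.2] w 13.0 yaw 5.2 z [ 0.007  0.002 -1.   ]
[ 0.33339473 -1.54727418  0.07076074]
```

Call:
drive_tool(deltas=[[[0, 0, 0], [0, 0, -1]], [[0, 0, 0], [0, 0, -1]], [[0, 0, 0], [0, 0, 0]]])

```text
clock: 29.8
position: [681.5, 73.1, 93.4]
ee_rot: [0.998, 0.06, 0.004, -0.002]
contact_force: [6.5, 1.1, 0.8]
gripper_width: 13.0
grasp_force: 63.6
```

```bash
python3 - <<'E'
from h import *
st();print(arm.read_state()['wrist_torque'])
E
```

```text
29.8 [681.5  73.1  93.4] [ 0.34  0.59 -0.01 -0.   -0.96  1.35] F [6.5 1.1 0.8] w 13.0 yaw 6.8 z [ 0.007  0.004 -1.   ]
[ 0.33090303 -1.54448795 -1.29162849]
```

The torque jumped to -1.3 N m, so the knob is at its zero stop. I'll let go and rise.

Call:
drive_tool(deltas=[[[0, 0, 0], [0, 0, 0]], [[0, 0, 0], [0, 0, 0]], [[0, 0, 0], [0, 0, 0]], [[0, 0, 0], [0, 0, 0]], [[0, 0, -1], [0, 0, 0]], [[0, 0, -2], [0, 0, 0]], [[0, 0, -3], [0, 0, 0]], [[0, 0, -3], [0, 0, 0]], [[0, 0, -2], [0, 0, 0]], [[0, 0, 0], [0, 0, 0]], [[0, 0, 0], [0, 0, 0]]], claw=4.5)

```text
clock: 30.9
position: [678.6, 71.8, 203.1]
ee_rot: [0.998, 0.062, 0.001, -0.001]
contact_force: [0.1, 0.5, -1.0]
gripper_width: 45.0
grasp_force: 0.0
```

```bash
python3 - <<'E'
from h import *
i=snap('wrist','w7')['img']; st()
def proj(f,P):
    m=json.load(open(f'pics/{f}.json'));M=np.array(m['mount']);Q=R.from_quat(m['rot']).as_matrix()
    c=M[:3,:3].T@(Q.T@(np.array(P)-m['pos'])-M[:3,3]); r=np.hypot(c[0],c[1]);t=np.arctan2(r,c[2])
    return np.array([m['cx']+m['fx']*t*c[0]/r,m['cy']+m['fx']*t*c[1]/r])
X=np.array([np.cos(np.radians(5)),np.sin(np.radians(5))]);K=np.array([679.5,72.5])
a=proj('w7',[*(K),119]);b=proj('w7',[*(K-21*X),119]);print(a,b)
# knob bar white line: bright pixels surrounded by black, near the bar
g=cv2.cvtColor(i,cv2.COLOR_RGB2GRAY); dark=cv2.morphologyEx((g<70).astype(np.uint8),cv2.MORPH_CLOSE,np.ones((13,13)))
u0,v0=a; Y,Xx=np.mgrid[:480,:640]; m=(dark>0)&(g>110)&(np.hypot(Xx-u0,Y-v0)<60)
n,l,s,c=cv2.connectedComponentsWithStats(m.astype(np.uint8))
for k in range(1,n):
    if s[k,4]>15:
        p=np.argwhere(l==k)[:,::-1].astype(np.float32); vx,vy,x,y=cv2.fitLine(p,cv2.DIST_L2,0,.01,.01).ravel()
        w=atz('w7',x-6*vx,y-6*vy,119),atz('w7',x+6*vx,y+6*vy,119); d=w[1]-w[0]; print(s[k],w,np.degrees(np.arctan2(d[1],d[0])))
E
```

```text
30.95 [678.2  71.7 201.9] [ 0.34  0.5   0.12 -0.   -1.19  1.35] F [-0.2 -1.3 -1.7] w 44.8 yaw 7.1 z [-0.001  0.001 -1.   ]
[319.84283706 246.79278233] [318.7246406  277.51535246]
[318 252   5  24  96] (array([664. ,  70.4, 119. ]), array([672.2,  71.2, 119. ])) 5.572197803963745
```

```bash
python3 - <<'E'
from bench import arm
print(arm.job_done())
E
```

```text
the job is handed in; nothing more can be done
None
```

The job is handed in at about 31 s of the 72 s allowed, with no verdict returned: the case lies flat in the drawer, the drawer was eased to its end stop at about 10 N, and the knob is back at its zero stop and released; the plate, tumbler and gripper were left alone.

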